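Turn the incense dispenser's lid to its pin and press it home

TASK

The incense dispenser has been refilled, but its round lid still rides high because the notch in its edge is not over the upright pin at the side of the collar. With a fingertip, push the fin on the lid round, either way, until the notch meets the pin, then press the lid down fully home. Do not pinch the fin or lift the lid, leave everything else on the ledge where it stands, and finish clear of it all.

Things in the scene. Friction and masses are not known exactly. Their poses are not given: they have to be found in the camera images.
- dispenser: Upright round incense-stick dispenser with a black plastic base and collar, held fast to the ledge by a suction foot (120 mm across). Clear tube 92 mm across full of sticks, collar 100 mm across whose flat top is 160 mm above the ledge; a small push key low on its -x side (leave it alone). Origin: on its axis, at ledge level; z up, +x points to the pin. Its place and yaw vary (yaw 0: pin away from the robot).
- pin (a point): Tip of the upright steel pin, 10 mm thick, its last 3 mm chamfered to a 6 mm flat tip, 52 mm from the dispenser's axis along its +x. It stands on a boss 22 mm wide that juts out to 66 mm from the axis, so that boss and pin show beside the lid. The tip is 169 mm above the ledge, 9 mm above the collar.
- notch (a point): Middle of the lid's notch, 52 mm from the axis, halfway through the lid's thickness. The notch is a straight-sided slot in the lid's edge, 16 mm wide, open outwards, running in to 43 mm from the axis. It clears the pin when this point is within about 3 mm of the pin seen from above; the pin's chamfer guides it in from a millimetre farther off.
- fin (a point): Top middle of the thumb fin, 33 mm from the axis, exactly opposite the notch. The fin is a radial upright rib on the lid: 26 mm long (from 20 to 46 mm from the axis), 10 mm thick, 15 mm high above the lid's top, black with ribbed sides (a short ramp up to 6 mm high, 6 mm thick, runs in from it to 10 mm from the axis).
- lid_top (a point): Centre of the lid's flat top, on the axis. The lid is a light grey plastic disc, 108 mm across and 6 mm thick, its top 175.5 mm above the ledge as it rides high and 166 mm when home. It is kept level by a stem in the dispenser, so it may be pressed anywhere on the top.
- lid_turn (a joint): Angle of the lid about the vertical axis, rad, growing counter-clockwise from above: the angle from the pin round to the notch. Starts between 0.75 and 5.53; notch and pin meet at 0 and at 6.283 (turn whichever way is shorter). Turns freely either way, stays where it is left; about 0.05 N m of friction.
- lid_drop (a joint): How far the lid has gone down, m: 0 as it rides high, 0.0095 fully home on the collar; negative if lifted. A rubber seal holds it at whatever height it is left; pushing it down takes about 6 N. Off the notch the pin stops it after 0.5 mm, with a little give (1 to 2 mm in all under 10 to 25 N).
- fin_side_a: One ribbed flat side of the fin, 26 x 13.5 mm: the clockwise side seen from above (pushed to turn the lid counter-clockwise). Origin: middle of its lower edge.
- fin_side_b: The other ribbed side of the fin, 26 x 13.5 mm: the counter-clockwise side seen from above (pushed to turn the lid clockwise). Origin: middle of its lower edge.
- pot: Blue glazed ceramic pot, 90 mm across, 70 mm high. Bystander, loose. Origin: centre of the underside.
- dish: Round glass dish, 100 mm across, 28 mm high. Bystander, loose. Origin: centre of the underside.
- dancer: Wooden dancer figurine on a round base 64 mm across, 170 mm high. Bystander, loose. Origin: centre of the underside.
- candle: Brass candlestick with a plain candle, foot 68 mm across, 114 mm high. Bystander, loose. Origin: centre of the underside.
- bell: Small brass-coloured aluminium hand bell standing on its mouth, 50 mm across, 72 mm high, close by the dispenser on its -x side. Bystander, loose. Origin: centre of the underside.
- cup: White ceramic cup, 52 mm across, 45 mm high. Bystander, loose. Origin: centre of the underside.
- matchbox: Matchbox 36 x 56 x 15 mm lying close by the dispenser under its pin side. Bystander, loose. Origin: centre of the underside.
- refill_pack: Cardboard pack of incense sticks lying flat, 24 x 160 x 24 mm, long side along its y. Bystander, loose. Origin: centre of the underside.

How it is judged:
At the end, for the whole second after the job is handed in: The lid is down on the collar (lid_drop above 7.8 mm of 9.5 mm) with its notch round the pin (within 4.5 mm seen from above), and every bystander stands upright within 25 mm of where it began (value of joint lid_drop above 0.0078 m and horizontal distance between notch and pin below 0.0045 m and not (distance of any of pot, dish, dancer, candle, bell, cup, matchbox, refill_pack from where it was at the start of the episode above 0.025 m) and not (angle between any of pot, dish, dancer, candle, bell, cup, matchbox, refill_pack's own z axis and vertical above 0.35 rad)); the robot touches nothing.
It fails at once if the lid is lifted more than 4 mm (value of joint lid_drop below -0.004 m).
It fails at once if the fin is pinched: fingers push on both of its flat sides at once (contact force between the fingers and fin_side_a above 2 N and contact force between the fingers and fin_side_b above 2 N).
It fails at once if a bystander is moved more than 25 mm or tipped (distance of any of pot, dish, dancer, candle, bell, cup, matchbox, refill_pack from where it was at the start of the episode above 0.025 m or angle between any of pot, dish, dancer, candle, bell, cup, matchbox, refill_pack's own z axis and vertical above 0.35 rad).
It also fails if it takes over 51 s, if anything falls off the work surface, if the arm or the gripper's body presses on something with over 40 N, if the wrist force passes 120 N, or if a joint passes its speed limit or range.

ROBOT

A 6-joint arm with a two-finger parallel gripper is mounted at the origin on the work surface. World frame = base frame: x ahead of the robot, y to its left, z up, the work surface at z = 0. Lengths are in m, angles in rad, forces in N, time in s.
With the tool pointing down it reaches from about 0.3 to 1 m from the base axis. Payload 5.1 kg.
Tool frame: the origin (TCP) lies at the very end of the fingers, on their centre line; the grasp point (between the pads) lies 19 mm behind it; z points along the fingers, y is the line along which they close (so a half turn about z gives the same grasp; the last joint's range is limited). The gripper opens to 95 mm and grips with 3 to 60 N. Pads are 20 mm wide; open, the fingers measure 119 mm over their backs; the gripper's body (75 mm by 180 mm) begins 59 mm behind the grasp point.
Start: joints at [-1.244, 0.124, 1.65, -0, 1.367, -0.083], TCP at [0.259, -0.596, 0.215] pointing down, gripper open.
Joint ranges: [-2.61, 2.61], [-1.02, 2.33], [0.03, 2.71], [-1.35, 4.49], [0.32, 2.68], [-2.91, 2.91]. Speed limits (rad/s): [2.57, 2.57, 3.14, 3.14, 3.14, 3.14].

INTERFACE

Orientations are given as a 3x3 rotation matrix whose columns are the frame's x, y, z axes.
In Python, from rig import monitor, imaging, workorder gives the robot as it stands.
- The arm moves only by the shell command python3 -m handwheel 'ROWS' [FORCE]. ROWS is JSON, a list that holds one entry, the list of rows, each a list of 5 numbers: the shift along the tool's x, y, z in cm, then the turn about the tool's z in degrees, then the finger opening in cm, from 0 to 9.51. A call has 1 to 12 rows; each row shifts and turns the commanded pose from where the row before left it, along the tool's axes as they then stand; what a row does not reach is not made up. A row lasts 1/12 s, in which the tool goes at most 41.7 mm and 7.16 degrees, less where a joint would pass 70% of its speed; a pose out of reach is approached as far as the arm can. A call is refused whole if a number of a shift passes 4.17 or a number of a turn 7.16, either way. A call with a gripper value outside its range is refused whole. The fingers move at their own pace and stop on an object; FORCE is the grip in N (left out, the last holds). Time passes only in rows, so rows that do not move let the fingers close. It gives the time, the measured TCP pose, the force, the opening and the grip force at its end, in the units of the state.
- monitor.state(): the state, without advancing time (a new reading comes with each control period).
- imaging.snapshot(name): name is "scene" or "top"; returns (picture, depth): 420x560x3 uint8, red, green, blue; 420x560 float32, m along the optical axis (not along the pixel's ray), 0 where there is no reading.
- imaging.calibration(name): a dict with "K" (3x3 intrinsics, pixels), "D" ([k1, k2, p1, p2, k3] as OpenCV has them; the pictures are not rectified), "xyz" and "orientation" of the camera in the world. Camera axes: x right, y down, z forward; pixel columns grow to the right and rows downward; lengths in m; the calibration is good to about 2 mm. A picture is of the moment at which its call begins. calibration takes no time and is no camera call.
- workorder.hand_in(): hands the job in; it is judged then, once.
The state is a dict: "time": time; "joint_pos": joint angles; "joint_vel": joint speeds; "joint_torque": joint torques, N m; "eef_pos": TCP position; "tool_rot": TCP orientation; "wrist_force": force on the tool from outside, world axes, zero at the start; "wrist_torque": the same for the moment, N m; "grip_width": finger opening in m; "gripper_force": force on a finger pad.
Only numpy, scipy, OpenCV 4.12 (cv2) and the standard library are available. Lean on these libraries where they do the work, as an engineer would, in place of code of your own. Each camera call takes 0.05 s, during which the arm holds its last target. There are 200 camera calls.

## Working session

There is one attempt and no reset: what is moved stays moved. The work goes in short steps, Python scripts to look and compute and a shell command to move; the robot and the scene stay as the last step left them, time stands still between calls to the robot, and variables do not carry over. Pictures are saved under pics/ and viewed, at most 10 in all, crops included, and the job is handed in when it is done.

```bash
mkdir -p pics; ls
python3 - <<'E'
from rig import monitor, imaging
import cv2, numpy as np
s=monitor.state(); print(s['time'],s['eef_pos'],s['tool_rot'],s['grip_width'])
for n in ("scene","top"):
    p,d=imaging.snapshot(n); cv2.imwrite(f"pics/{n}0.png",p[:,:,::-1]); np.save(f"pics/{n}0.npy",d); np.save(f"pics/{n}0rgb.npy",p)
    print(n,imaging.calibration(n))
E
```

```text
pics
0.0 [ 0.25872951 -0.59558526  0.21337015] [[ 9.17201752e-01  3.98422453e-01 -7.03353578e-04]
 [ 3.98423045e-01 -9.17199596e-01  1.99457306e-03]
 [ 1.49567071e-04 -2.10965818e-03 -9.99997763e-01]] 0.0951137060785741
scene {'K': array([[515.73859561,   0.        , 276.60544567],
       [  0.        , 515.73859561, 213.19369002],
       [  0.        ,   0.        ,   1.        ]]), 'D': array([0.03071351, 0.        , 0.        , 0.        , 0.        ]), 'xyz': array([ 1.27598464, -0.50232699,  1.19109345]), 'orientation': array([[ 0.5973693 ,  0.61965531, -0.50909451],
       [ 0.801856  , -0.47203345,  0.36634872],
       [-0.01329971, -0.62706596, -0.77885261]])}
top {'K': array([[409.82189133,   0.        , 283.7324889 ],
       [  0.        , 409.82189133, 208.36057421],
       [  0.        ,   0.        ,   1.        ]]), 'D': array([0.02244133, 0.        , 0.        , 0.        , 0.        ]), 'xyz': array([ 0.33324187, -0.01423632,  1.22891296]), 'orientation': array([[ 0.00985768, -0.98266234,  0.18514198],
       [-0.99979895, -0.00645265,  0.01898501],
       [-0.0174612 , -0.1852919 , -0.98252838]])}
```

View pics/top0.png

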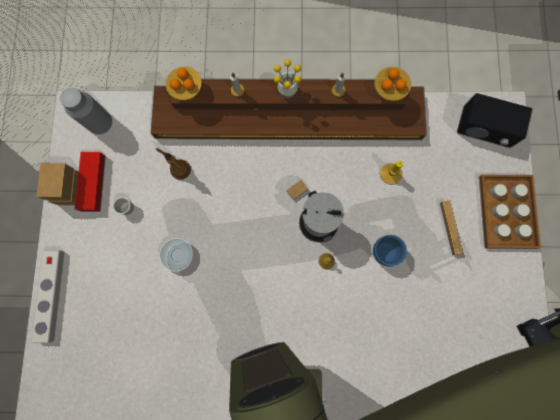

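View pics/scene0.png

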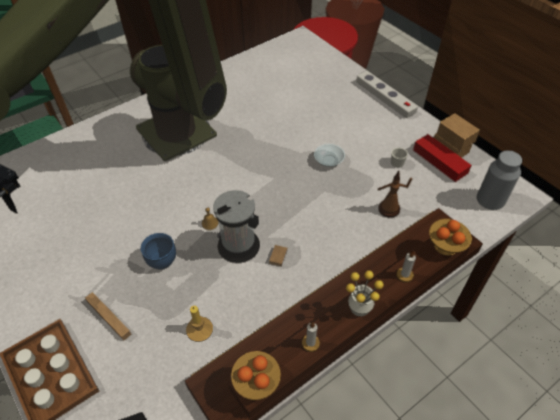

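The top view shows the dispenser lid at about (322,214), the black fin running right to about (338,212), and the pin boss near (311,195). The bell is at (326,261) and the matchbox at (298,189). In the scene view the lid is at about (234,208).

Run:
```python
import cv2, numpy as np
a=cv2.imread('pics/top0.png')[180:245,285:360]; b=cv2.imread('pics/scene0.png')[180:265,195:280]
f=lambda i:cv2.resize(i,(400,400*i.shape[0]//i.shape[1]),interpolation=cv2.INTER_CUBIC)
a,b=f(a),f(b); h=max(a.shape[0],b.shape[0]); o=np.zeros((h,800,3),np.uint8); o[:a.shape[0],:400]=a; o[:b.shape[0],400:]=b
o=np.clip(o.astype(float)*1.3,0,255).astype(np.uint8); cv2.imwrite('pics/crop0.png',o)
```

```text
(no output)
```

View pics/crop0.png

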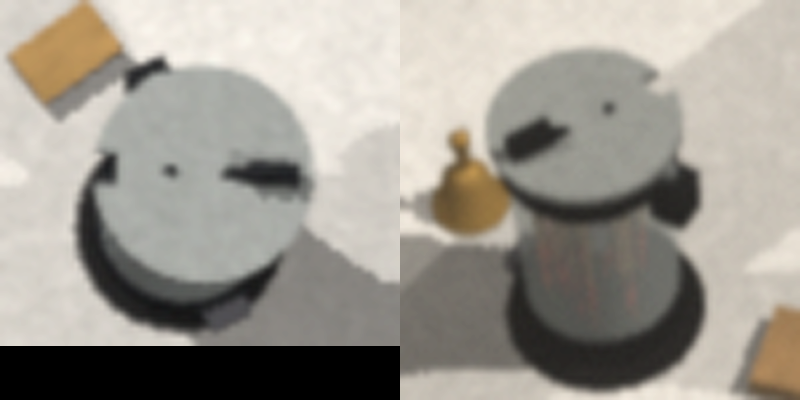

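The crop (5.33x) shows the fin from (225,174) to (300,174), the notch at about (108,168) and the boss at (147,72) in the top view. In the scene view the notch is at upper right (655,78) and the boss is at right (675,190).

```bash
cat > h.py <<'E'
import cv2, numpy as np
from rig import imaging, monitor
def rays(n,px):
    c=imaging.calibration(n); u=cv2.undistortPoints(np.float64(px).reshape(-1,1,2),c['K'],c['D'])[:,0]
    return np.array(c['xyz']), np.c_[u,np.ones(len(u))]@np.array(c['orientation']).T
def onplane(n,px,z):
    o,r=rays(n,px); return (o+r*((z-o[2])/r[:,2])[:,None])[:,:2]
def deg(v): return np.degrees(np.arctan2(v[...,1],v[...,0]))
def look(n,p,box,pinbox=None,z=0.1755):
    x0,y0,x1,y1=box; h=cv2.cvtColor(p,cv2.COLOR_RGB2HSV); v=h[...,2].astype(int)
    m=np.zeros(v.shape,np.uint8)
    return h,m
E
python3 - <<'E'
from h import *
B={'top':(285,180,360,245),'scene':(205,185,275,230)}
for n in B:
    p=np.load(f'pics/{n}0rgb.npy'); d=np.load(f'pics/{n}0.npy')
    x0,y0,x1,y1=B[n]; g=np.mgrid[y0:y1,x0:x1]; px=np.c_[g[1].ravel(),g[0].ravel()].astype(float)
    o,r=rays(n,px); P=o+r*d[y0:y1,x0:x1].reshape(-1,1); v=p[y0:y1,x0:x1].max(2).ravel()
    lid=(abs(P[:,2]-0.1755)<0.012)&(d[y0:y1,x0:x1].ravel()>0)
    print(n,lid.sum(),'median z',np.median(P[lid,2]))
    q=onplane(n,px,.1755)
    # outline circle of lid pixels
    m=np.zeros(lid.shape,np.uint8); m[lid]=255; m=m.reshape(y1-y0,-1)
    cs,_=cv2.findContours(m,cv2.RETR_EXTERNAL,cv2.CHAIN_APPROX_NONE); c=max(cs,key=cv2.contourArea)[:,0]+[x0,y0]
    e=onplane(n,c,.1755)
    from scipy.optimize import least_squares
    f=least_squares(lambda t:np.hypot(*(e-t[:2]).T)-t[2],[*e.mean(0),.054],loss='soft_l1',f_scale=.002).x
    C=f[:2]; print('circle',f)
    dark=v<70; rr=np.hypot(*(q-C).T)
    fin=dark&(rr<.05)&(rr>.015); 
    q2=onplane(n,px,.185); k=fin
    print('dark on lid',k.sum(), 'mean',q2[k].mean(0)-C,'ang(185)',deg(q2[k].mean(0)-C),'r',np.hypot(*(q2[k].mean(0)-C)))
    q3=onplane(n,px,.162); r3=np.hypot(*(q3-C).T); k=dark&(r3>.054)&(r3<.069)
    a=deg(q3[k]-C); print('dark outside: hist', np.histogram(a,np.arange(-180,181,20))[0])
E
```

```text
top 1266 median z 0.17542835956759517
circle [ 0.52210657 -0.09543676  0.05261572]
dark on lid 62 mean [-0.00128881 -0.01531051] ang(185) -94.81171351495588 r 0.015364660534030447
dark outside: hist [44 25  1  0  0  0  0  0  0  2 14  0  0  3 29 42 47 41]
scene 1085 median z 0.17435207814212172
circle [ 0.52759443 -0.09944457  0.05367525]
dark on lid 66 mean [-0.00175088 -0.03155733] ang(185) -93.17566403449196 r 0.03160586780950205
dark outside: hist [ 0  0  0  0  0  0  9  9  7 41 26  0  0  0  0  0  0  0]
```

Run:
```python
from h import *
C={'top':np.array([.5221,-.0954]),'scene':np.array([.5276,-.0994])}
# crop pixel -> image pixel
T=lambda a:(np.float64(a)+.5)/5.333-.5+[285,180]; S=lambda a:(np.float64(a)-[400,0]+.5)/4.706-.5+[195,180]
pr=lambda t,n,px,z:[print(t,n,np.round(v,4),round(deg(v),1),round(np.hypot(*v),4)) for v in onplane(n,px,z)-C[n]]
pr('boss corners z.16','top',T([[124,72],[160,57],[170,68],[147,70]]),.160)
pr('notch z.1755','top',T([[116,153],[116,181],[116,168]]),.1755)
pr('fin outer/inner top z.19','top',T([[299,168],[245,172]]),.19)
pr('boss z.16','scene',S([[698,175],[680,160],[660,222],[685,225]]),.160)
pr('notch','scene',S([[640,82],[655,95],[648,88]]),.1755)
pr('fin top z.19','scene',S([[507,143],[550,125],[528,138]]),.19)
# threshold based boss in top
p=np.load('pics/top0rgb.npy'); v=p.max(2)
print(v[188:200,304:322])
```

```text
boss corners z.16 top [0.0545 0.0378] 34.8 0.0663
boss corners z.16 top [0.0623 0.0198] 17.6 0.0653
boss corners z.16 top [0.0567 0.0148] 14.7 0.0586
boss corners z.16 top [0.0556 0.0263] 25.4 0.0615
notch z.1755 top [0.0102 0.0424] 76.4 0.0436
notch z.1755 top [-0.0037  0.0424] 95.0 0.0426
notch z.1755 top [0.0028 0.0424] 86.3 0.0425
fin outer/inner top z.19 top [ 0.0007 -0.0451] -89.1 0.0451
fin outer/inner top z.19 top [-0.0014 -0.0191] -94.2 0.0192
boss z.16 scene [0.055  0.0371] 34.0 0.0663
boss z.16 scene [0.0405 0.0353] 41.1 0.0537
boss z.16 scene [0.0688 0.0023] 1.9 0.0689
boss z.16 scene [0.0786 0.0118] 8.5 0.0794
notch scene [-0.0074  0.0429] 99.8 0.0436
notch scene [0.0053 0.0442] 83.1 0.0445
notch scene [-0.0012  0.044 ] 91.5 0.044
fin top z.19 scene [-0.0043 -0.0442] -95.6 0.0444
fin top z.19 scene [-0.0009 -0.0191] -92.7 0.0191
fin top z.19 scene [-0.0005 -0.0334] -90.8 0.0334
[[150 151 148 138 159 178 184 186 187 189 190 188 187 185 184 184 187 185]
 [148 144 137 121 146 166 183 188 188 186 182 179 184 187 186 187 188 186]
 [139 123 101  95 113 149 176 186 178 168 147 140 174 188 190 190 190 187]
 [118  99 102 105 107 116 145 162 129  87  63  77 155 185 187 187 184 181]
 [102 103 107 108 103  98  85  73  55  40  37  54 107 161 170 168 161 157]
 [103 105 106 105  82  55  41  37  41  62  73  89 100 128 136 137 136 137]
 [108 108 108 116  81  44  36  50  76 111 127 130 131 134 134 132 131 132]
 [109 120 127 148  97  43  52  87 120 132 134 134 134 134 133 132 131 132]
 [123 154 163 161 105  66  87 119 130 132 134 135 134 135 132 133 133 133]
 [153 167 169 162 126 111 123 131 133 132 134 135 136 135 134 135 132 131]
 [168 169 168 162 144 135 134 134 135 133 133 135 136 137 135 135 133 131]
 [169 167 162 148 138 137 135 133 134 133 133 133 135 135 135 133 132 132]]
```

```bash
python3 -m handwheel '[[[3.2,-2.2,0,0,0],[3.2,-2.2,0,0,0],[3.2,-2.2,0,0,0],[3.2,-2.2,0,0,0],[3.2,-2.2,0,0,0],[3.2,-2.2,0,0,0],[3.2,-2.2,0,0,0],[3.2,-2.2,0,0,0],[3.2,-2.2,0,0,0],[3.2,-2.2,0,0,0],[3.2,-2.2,0,0,0],[3.2,-2.2,0,0,0]]]' 10
python3 -m handwheel '[[[3.3,-2.3,0,0,0],[3.3,-2.3,0,0,0],[0,0,0,6.4,0],[0,0,0,6.4,0],[0,0,0,6.4,0],[0,0,0,6.3,0],[0,0,0,0,0]]]'
```

```text
time: 1.1
eef_pos: [0.5064, -0.1991, 0.2143]
tool_rot: [[0.917, 0.398, -0.0], [0.398, -0.917, 0.0], [-0.0, -0.0, -1.0]]
wrist_force: [0.0, -0.2, 0.7]
grip_width: 0.0206
gripper_force: 0.0
time: 1.68
eef_pos: [0.5479, -0.1322, 0.214]
tool_rot: [[0.999, -0.037, -0.001], [-0.037, -0.999, 0.0], [-0.001, -0.0, -1.0]]
wrist_force: [0.5, -0.7, 0.3]
grip_width: 0.0005
gripper_force: 0.0
```

```bash
cat >> h.py <<'E'
def crops(name,tb=(285,180,360,245),sb=(195,170,290,250)):
    o=np.zeros((400,800,3),np.uint8)
    for k,(n,b) in enumerate((('top',tb),('scene',sb))):
        p,_=imaging.snapshot(n); np.save(f'pics/{name}_{n}.npy',p); x0,y0,x1,y1=b; s=min(400/(x1-x0),400/(y1-y0))
        c=cv2.resize(p[y0:y1,x0:x1,::-1],None,fx=s,fy=s,interpolation=cv2.INTER_CUBIC); c=np.clip(c*1.3,0,255)
        o[:c.shape[0],400*k:400*k+c.shape[1]]=c[:400,:400]; print(n,s)
    cv2.imwrite(f'pics/{name}.png',o)
E
python3 -c "from h import *; crops('a1')"
```

```text
top 5.333333333333333
scene 4.2105263157894735
```

View pics/a1.png

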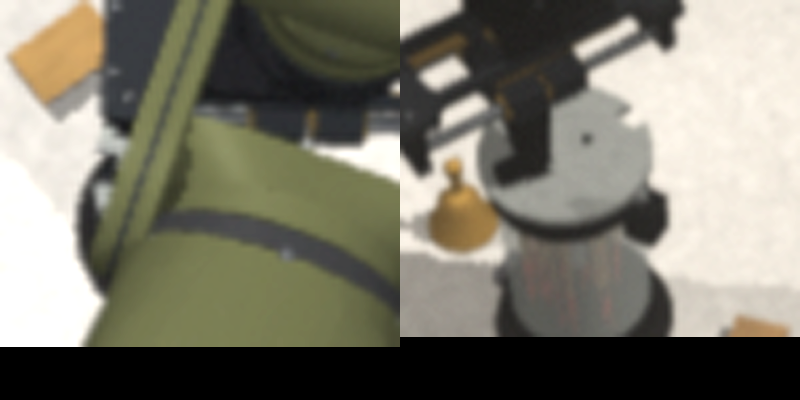

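The scene view shows the finger tip at about (525,165), above and camera-side of the fin (500–550,170). The notch at (630,115) and the boss at (648,215) stay visible. Top view is blocked by the arm.

```bash
python3 -m handwheel '[[[0,0,1,0,0],[0,0,1,0,0],[0,0,0.6,0,0],[0,0,0.6,0,0],[0,0,0,0,0]]]'
python3 -m handwheel '[[[-0.3,0,0,0,0],[-0.3,0,0,0,0],[-0.2,0,0,0,0],[0,0,0,0,0]]]'; python3 -m handwheel '[[[-0.2,0,0,0,0],[0,0,0,0,0]]]';python3 -m handwheel '[[[-0.2,0,0,0,0],[0,0,0,0,0]]]'
```

```text
time: 2.2
eef_pos: [0.5469, -0.1322, 0.1801]
tool_rot: [[0.999, -0.035, -0.004], [-0.035, -0.999, 0.001], [-0.004, -0.001, -1.0]]
wrist_force: [-0.2, 0.1, 0.4]
grip_width: 0.0008
gripper_force: 0.0
time: 2.53
eef_pos: [0.5401, -0.1324, 0.1833]
tool_rot: [[0.999, -0.035, 0.001], [-0.035, -0.999, -0.0], [0.001, 0.0, -1.0]]
wrist_force: [0.8, 0.3, 0.1]
grip_width: 0.0003
gripper_force: 0.0
time: 2.7
eef_pos: [0.5381, -0.1322, 0.1831]
tool_rot: [[0.999, -0.035, 0.001], [-0.035, -0.999, -0.0], [0.001, 0.0, -1.0]]
wrist_force: [-0.4, -0.0, -0.2]
grip_width: 0.0004
gripper_force: 0.0
time: 2.87
eef_pos: [0.5364, -0.1323, 0.183]
tool_rot: [[0.999, -0.035, 0.001], [-0.035, -0.999, -0.0], [0.001, 0.0, -1.0]]
wrist_force: [1.5, -0.9, 0.8]
grip_width: 0.0005
gripper_force: 0.5
```

```bash
python3 -m handwheel '[[[-0.37,0.12,0,6,0],[-0.37,0.12,0,6,0],[-0.37,0.12,0,6,0],[-0.37,0.12,0,6,0],[0,0,0,0,0],[0,0,0,0,0]]]'
cat > w.py <<'E'
from h import *
s=monitor.state(); C=np.array([.524,-.097]); R=np.array(s['tool_rot']); d=np.array(s['eef_pos'])[:2]-C
print('tool y ang',deg(R[:2,1]),'rel in tool (cm)',100*(d@R[:2,:2]),'z',s['eef_pos'][2],'F',s['wrist_force'])
E
python3 w.py
```

```text
time: 3.37
eef_pos: [0.521, -0.1343, 0.183]
tool_rot: [[0.9, -0.436, 0.001], [-0.436, -0.9, -0.0], [0.001, 0.0, -1.0]]
wrist_force: [0.3, -1.5, 0.8]
grip_width: 0.0009
gripper_force: 0.6
tool y ang -115.88008128081933 rel in tool (cm) [1.35303479 3.48488599] z 0.18295256339238433 F [ 0.25423949 -1.52371428  0.76723015]
```

```bash
python3 -m handwheel '[[[-0.37,0.12,0,6,0],[-0.37,0.12,0,6,0],[-0.37,0.12,0,6,0],[-0.37,0.12,0,6,0],[-0.37,0.12,0,6,0],[-0.18,0.06,0,3,0],[0,0,0,0,0],[0,0,0,0,0]]]'; python3 w.py; python3 -c "from h import *; crops('a2')"
```

```text
time: 4.03
eef_pos: [0.5013, -0.1263, 0.1827]
tool_rot: [[0.517, -0.856, -0.0], [-0.856, -0.517, -0.0], [0.0, 0.0, -1.0]]
wrist_force: [-1.1, -0.6, 0.8]
grip_width: 0.0004
gripper_force: 0.7
tool y ang -148.84413765511403 rel in tool (cm) [1.33400698 3.46109816] z 0.18269999245207716 F [-1.05196036 -0.62631042  0.78855515]
top 5.333333333333333
scene 4.2105263157894735
```

View pics/a2.png

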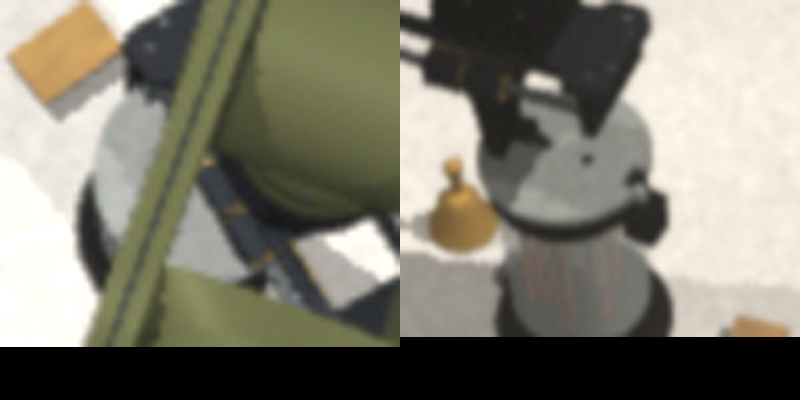

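The notch is now at about (638,185) in the scene crop, with the bright pin starting to show in it beside the boss. I'll zoom in there.

Run:
```python
from h import *
p=np.load('pics/a2_scene.npy')[200:236,330-95:365-95+10]
cv2.imwrite('pics/a2z.png',np.clip(cv2.resize(p[:,:,::-1],None,fx=16,fy=16,interpolation=cv2.INTER_CUBIC)*1.3,0,255)); print(p.shape)
# predicted notch outlines for fin angles: image position of pin tip for candidate angles
```

```text
(36, 45, 3)[ WARN:0@0.463] global loadsave.cpp:1063 imwrite_ Unsupported depth image for selected encoder is fallbacked to CV_8U.
```

View pics/a2z.png

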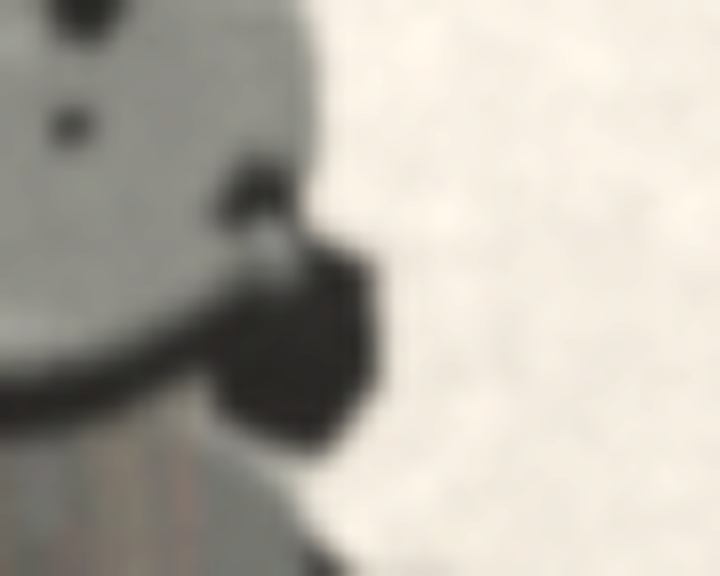

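Run:
```python
from h import *
C=np.array([.5276,-.0994])
Z=lambda a:(np.float64(a)+.5)/16-.5+[235,200]
for t,a,z in(('pin tip',[280,235],.169),('pin',[270,245],.169),('notch far side outer',[300,165],.1755),('notch far side inner',[245,160],.1755),('notch inner',[215,205],.1755),('notch near outer?',[235,265],.1755)):
    v=onplane('scene',Z([a]),z)[0]-C; print(t,np.round(v,4),deg(v),np.hypot(*v))
c=imaging.calibration('scene'); rv=cv2.Rodrigues(np.array(c['orientation']).T)[0]; tv=-np.array(c['orientation']).T@c['xyz']
def proj(P): return (cv2.projectPoints(np.float64(P),rv,tv,c['K'],c['D'])[0][:,0]+.5-[235,200])*16-.5
for th in (22,26,30,34): 
    t=np.radians(th); u=np.array([np.cos(t),np.sin(t)]); n=np.array([-u[1],u[0]])
    print(th,'pin',proj([[*(C+.052*u),.169]]).round(),'notch(inner cw, inner ccw, outer ccw, outer cw)',proj([[*(C+r*u+k*n),.1755] for r,k in((.043,-.008),(.043,.008),(.0535,.008),(.0535,-.008))]).round().tolist(),'boss outer',proj([[*(C+.066*u+k*n),.16] for k in(-.011,.011)]).round().tolist())
```

```text
pin tip [0.0451 0.0261] 30.07886671650506 0.05213601457197847
pin [0.0458 0.0237] 27.348427433521874 0.051587015104295544
notch far side outer [0.0398 0.0341] 40.58773348175102 0.05243455613982583
notch far side inner [0.0337 0.0277] 39.482996928592215 0.043627711448443816
notch inner [0.0384 0.0187] 25.993037299637766 0.04266713195211292
notch near outer? [0.0503 0.0143] 15.871132615747412 0.05224752002494405
22 pin [[257. 267.]] notch(inner cw, inner ccw, outer ccw, outer cw) [[179.0, 253.0], [235.0, 185.0], [290.0, 211.0], [235.0, 279.0]] boss outer [[296.0, 385.0], [371.0, 291.0]]
26 pin [[269. 251.]] notch(inner cw, inner ccw, outer ccw, outer cw) [[192.0, 241.0], [241.0, 171.0], [299.0, 194.0], [250.0, 264.0]] boss outer [[315.0, 366.0], [382.0, 269.0]]
30 pin [[279. 235.]] notch(inner cw, inner ccw, outer ccw, outer cw) [[204.0, 229.0], [247.0, 156.0], [307.0, 176.0], [264.0, 249.0]] boss outer [[333.0, 347.0], [390.0, 247.0]]
34 pin [[288. 218.]] notch(inner cw, inner ccw, outer ccw, outer cw) [[215.0, 216.0], [251.0, 142.0], [313.0, 158.0], [277.0, 232.0]] boss outer [[348.0, 327.0], [397.0, 225.0]]
```

Notch is at about 30.5° and the pin at about 27°, so it needs roughly 4° more clockwise. After that I'll back off the fin and press.

```bash
python3 -m handwheel '[[[-0.24,0.08,0,4,0],[0,0,0,0,0],[0.3,0,0,0,0],[0,0,0,0,0]]]'; python3 w.py; python3 -m handwheel '[[[0,0,0.4,0,0],[0,0,0.4,0,0],[0,0,0.3,0,0],[0,0,0,0,0]]]'; python3 -m handwheel '[[[0,0,0.3,0,0],[0,0,0,0,0]]]'
```

```text
time: 4.47
eef_pos: [0.5009, -0.1271, 0.1824]
tool_rot: [[0.455, -0.89, -0.0], [-0.89, -0.455, 0.001], [-0.001, -0.0, -1.0]]
wrist_force: [0.9, 0.2, -0.0]
grip_width: 0.0006
gripper_force: 0.0
tool y ang -152.91786618499793 rel in tool (cm) [1.6331338  3.42729388] z 0.18244838819550696 F [ 0.94863769  0.21611974 -0.03732489]
time: 4.8
eef_pos: [0.501, -0.1272, 0.1716]
tool_rot: [[0.454, -0.891, 0.001], [-0.891, -0.454, 0.0], [0.0, -0.001, -1.0]]
wrist_force: [-0.5, 0.5, 1.5]
grip_width: 0.0005
gripper_force: 0.8
time: 4.97
eef_pos: [0.501, -0.1273, 0.1689]
tool_rot: [[0.454, -0.891, 0.001], [-0.891, -0.454, -0.0], [0.0, -0.001, -1.0]]
wrist_force: [0.6, 0.5, 4.0]
grip_width: 0.0004
gripper_force: 1.9
```

```bash
python3 -m handwheel '[[[0,0,0.3,0,0],[0,0,0,0,0]]]'; python3 -m handwheel '[[[0,0,0.2,0,0],[0,0,0,0,0]]]'; python3 -m handwheel '[[[0,0,0.2,0,0],[0,0,0,0,0],[0,0,0,0,0]]]'
```

```text
time: 5.13
eef_pos: [0.5011, -0.1273, 0.166]
tool_rot: [[0.454, -0.891, 0.001], [-0.891, -0.454, -0.0], [0.001, -0.001, -1.0]]
wrist_force: [0.3, 0.3, 4.0]
grip_width: 0.0008
gripper_force: 2.2
time: 5.3
eef_pos: [0.5014, -0.1276, 0.1657]
tool_rot: [[0.454, -0.891, 0.002], [-0.891, -0.454, -0.001], [0.002, -0.001, -1.0]]
wrist_force: [-1.9, 0.3, 9.0]
grip_width: 0.0007
gripper_force: 4.4
time: 5.55
eef_pos: [0.5022, -0.1281, 0.1653]
tool_rot: [[0.454, -0.891, 0.004], [-0.891, -0.454, -0.002], [0.004, -0.002, -1.0]]
wrist_force: [-3.3, 0.2, 14.0]
grip_width: 0.0007
gripper_force: 7.5
```

The lid stopped hard at z ≈ 0.1655, which is home. I'll lift straight up and retreat toward the robot's right, away from everything.

```bash
python3 -m handwheel '[[[0,0,-0.5,0,0],[0.1,0,-1,0,0],[0,0,-2,0,0],[0,0,-3,0,0],[0,0,-3,0,0],[3,2.5,-1,0,0],[3,2.5,-1,0,0],[3,2.5,0,0,0],[3,2.5,0,0,0],[3,2.5,0,0,0],[3,2.5,0,0,0],[3,2.5,0,0,0]]]'
python3 -m handwheel '[[[3,2.5,0,0,0],[3,2.5,0,0,0],[3,2.5,0,0,0],[0,0,0,0,0],[0,0,0,0,0]]]'
python3 - <<'E'
from h import *
crops('a3'); p,d=imaging.snapshot('scene'); o,r=rays('scene',[[x,y] for y in range(195,215) for x in range(232,250)])
P=o+r*d[195:215,232:250].reshape(-1,1); print('lid z',np.median(P[:,2]))
E
```

```text
time: 6.55
eef_pos: [0.4394, -0.3962, 0.276]
tool_rot: [[0.454, -0.891, -0.001], [-0.891, -0.454, 0.001], [-0.001, 0.0, -1.0]]
wrist_force: [0.4, 0.4, 0.2]
grip_width: 0.0008
gripper_force: 0.0
time: 6.97
eef_pos: [0.4132, -0.5101, 0.2749]
tool_rot: [[0.451, -0.892, -0.002], [-0.892, -0.451, 0.003], [-0.003, 0.0, -1.0]]
wrist_force: [-0.4, 0.6, 0.2]
grip_width: 0.0001
gripper_force: 0.0
top 5.333333333333333
scene 4.2105263157894735
lid z 0.1649203806777515
```

View pics/a3.png

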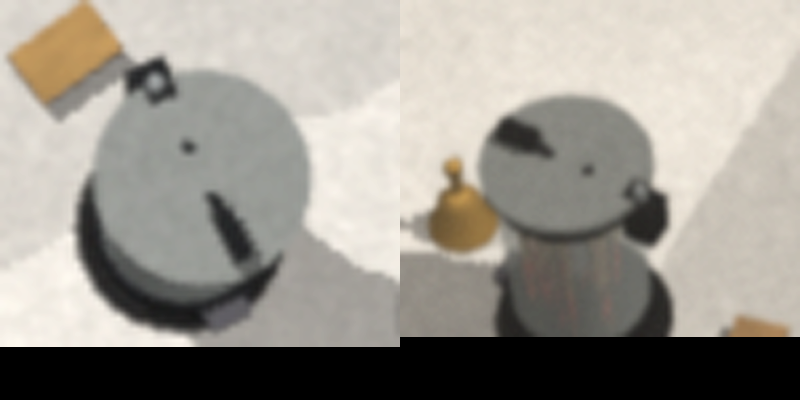

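The pin shows inside the notch, at (155,80) in the top crop and (638,190) in the scene crop. The lid measures 0.165 m high, so it is home, and the bell and matchbox have not moved.

```bash
python3 -c "from rig import workorder; print(workorder.hand_in())"
```

```text
the job is handed in; nothing more can be done
None
```

The lid is turned and pressed fully home with its notch round the pin, the neighbouring bell and matchbox stand where they were, the arm is clear, and the job is handed in at about 7 s; no verdict came back.

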